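# Seat the optical flat on the three-point levelling stand

### The job

Take the optical flat, in its steel ring, out of the wooden storage block and fit it face up in the round levelling stand, so that the spring plunger holds it against the two locating balls. Then press it down lightly on the rim of the ring, 5 to 10 N is plenty, until it sits on all three pads, bears on both locating balls and cannot rock, and leave it there. Ease it in by feel without forcing it, and never touch the glass.

Things in the scene. Friction and masses are not known exactly. Their poses are not given: they have to be found in the camera images.
- flat: Optical flat: dark round glass in a bright steel ring, 52 mm diameter, 20 mm high, 0.2 to 0.29 kg. The ring's rim on top is 7 mm wide (radius 19 to 26 mm), the glass lies 3 mm below it. Origin: centre of the underside, z up its axis. Starts face up in the storage block, underside 10 mm above the bench. Can be gripped across its diameter by the upper half of the ring.
- block: Storage block: square of light wood, 88 x 88 x 15 mm, fixed to the bench, with a round recess 56 mm wide and 5 mm deep in its top, where the flat lies with 15 mm of its ring standing out. Origin: centre of the underside, z up.
- stand: Levelling stand, fixed: grey round base (110 mm diameter, 12 mm high), above it a round metal head plate (100 mm) on three brass screws. Origin: centre of the base's underside, z up, x from the spring plunger to the middle between the two locating balls. The head stays as the last job set it, also when pressed: it leans up to 0.04 rad about x and y, and its height is not measured.
- seat_axis (a point): Point on the stand's vertical axis, on top of the base (12 mm over the bench), below the middle of the three pads; the seated flat is centred here. pad_1, pad_2, pad_3: steel ball tops 3 mm above the head plate, at 22 mm radius, 0, +120, -120 degrees from the stand's x. Their tops make the seat plane, which lies 37 to 55 mm above the bench: feel or look for it.
- below_ball_1 (a point): Point on top of the base below locating_ball_1, 30 mm from the axis at +60 degrees from the stand's x. Each locating ball is a steel ball of 8 mm diameter on a stem on the head, centre 5.5 mm and top 9.5 mm above the seat plane. The seated flat's side bears on both.
- below_ball_2 (a point): The same for locating_ball_2, at -60 degrees.
- below_plunger (a point): Point on top of the base below the centre of the free plunger_nose: a white ball of 10 mm diameter, 28 mm from the axis across from the locating balls, centre 12 mm above the seat plane, in a dark block (18 mm wide, its face 31.5 mm from the axis, top 18 mm above the seat plane). The nose stands 3 mm into the flat's place; with the flat on top of it, it would jam.
- plunger (a joint): How far the plunger nose is pushed back from the axis (m): 0 free, 0.003 with the flat seated, 0.0065 at its solid stop. Spring: 1.4 N to start, 3.05 N at 0.003, 5 N at the stop. To get in, the flat comes down on the locating balls (or just above), shifted about 5 mm to their side so that it is beside the nose, pushes the nose back past 0.003 and then goes down inside the balls.
Not all that is in view belongs to the job. What is shaped like the flat but turquoise is not meant.

How it is judged:
By the outcome, as a careful person would: the job done as asked, in the order asked, and still so for the second after the job is handed in, with the robot touching nothing.
It also fails if it takes over 72 s, if anything falls off the work surface, if the arm or the gripper's body presses on something with over 40 N, if the wrist force passes 120 N, or if a joint passes its speed limit or range.

### The arm

A 6-joint arm with a two-finger parallel gripper is mounted at the origin on a cart in front of the work surface, level with it; the furniture and walls round the work are solid. World frame = base frame: x ahead of the robot, y to its left, z up, the work surface at z = 0. Lengths are in mm, angles in rad, forces in N, time in s.
With the tool pointing down it reaches from about 375 to 825 mm from the base axis. Payload 5.5 kg.
Tool frame: the origin (TCP) lies at the very end of the fingers, on their centre line; the grasp point (between the pads) lies 19 mm behind it (arm.tcp_to_grasp is the distance from the TCP to the grasp point, in mm); z points along the fingers, y is the line along which they close (so a half turn about z gives the same grasp; the last joint's range is limited). The gripper opens to 85 mm and grips with 20 to 120 N. Pads are 22 mm wide; open, the fingers measure 114 mm over their backs; the gripper's body (76 mm by 85 mm) begins 54 mm behind the grasp point. The pads swing forward as they close: fully open they stand 13 mm farther back than shut.
Start: joints at [-1.206, 0.314, -0.047, 1.21, 0, 1.571], TCP at [214.054, -560.514, 231.299] pointing down, gripper open.
Joint ranges: [-2.67, 2.67], [-0.69, 1.73], [-1.03, 1.25], [-2.08, 2.16], [-1.42, 1.45], [-3.14, 3.14]. Speed limits (rad/s): [2.39, 2.39, 3.01, 3.14, 3.14, 3.14].

### API

Orientations are given as a rotation vector (axis times angle).
In Python, from cell import sensors, imaging, job_done, models, arm gives the robot as it stands. The module is installed in compiled form; this text tells all that it offers.
- The arm moves only by the shell command python3 -m inch 'ROWS'. ROWS is text: rows parted by semicolons, each of 7 numbers parted by spaces: the turn, a rotation vector about the tool's x, y, z in rad, then the shift along the tool's x, y, z in m, then the closure, from -1 (fully open) to 1 (shut), so that 0 is half open. A call has 1 to 5 rows; each row is the pose to reach, as a shift and turn from the pose commanded when the call began, along the tool's axes at that moment; what a row does not reach only later rows make up. A row lasts 1/12 s, in which the tool goes at most 41.7 mm and 7.16 degrees, less where a joint would pass 70% of its speed; a pose out of reach is approached as far as the arm can. A call with a gripper value outside its range is refused whole. The fingers move at their own pace and stop on an object; the grip force is fixed at half the most. Time passes only in rows, so rows that repeat a pose let the fingers close. It gives the time, the measured TCP pose, the force, the opening and the grip force at its end, in the units of the state.
- sensors.get_obs(): the state, without advancing time (a new reading comes with each control period).
- imaging.snapshot(name): name is "side" or "top"; returns a dict with "color" (480x640x3 uint8, red, green, blue), "vfov" (degrees; the focal length in pixels is half the picture's height over the tangent of half this angle, whatever the lens; pixels are square), "cx", "cy" (the principal point, pixels), "dist_coeffs" ([k1, k2, p1, p2, k3] as OpenCV has them; the pictures are not rectified), "R" (3x3) and "t" (3): a world point X has camera coordinates R X + t. Camera axes: x right, y down, z forward; pixel columns grow to the right and rows downward; lengths in mm; the calibration is good to about 2 mm. A picture is of the moment at which its call begins. There is no depth.
- job_done(): hands the job in; it is judged then, once.
Trained networks look in the newest picture that a camera, given by its name, has taken for a name from the list of things; names that differ only in an ending like _2 or _b are one class to them, and where a whole thing is asked for, a point or a joint stands for the part that bears it (a point fixed in the world has none). Each returns a list of dicts, best first, with "conf" (0 to 1); they miss things now and then, are a little off and sometimes report something else, mostly with a low value. They report only what shows in the picture. A call takes as long as a camera call. They do not tell look-alikes from the thing itself.
- models.spot_in(camera, name): "at" ([row, column] as shares, 0 to 1, of the picture: columns of its width, rows of its height, amid what is visible of it).
- models.tip_of(camera, name): "at" ([row, column] as shares, 0 to 1, of the picture: columns of its width, rows of its height: a listed point, or the origin of a listed thing).
The state is a dict: "time": time; "joint_pos": joint angles; "joint_vel": joint speeds; "joint_efforts": joint torques, N m; "eef_pos": TCP position; "eef_rot": TCP orientation; "contact_force": force on the tool from outside, world axes, zero at the start; "moment": the same for the moment, N m; "grip_width": opening from 0.0 (shut) to 1.0 (fully open); "gripper_force": force on a finger pad.
Only numpy, scipy, OpenCV 4.12 (cv2) and the standard library are available. Lean on these libraries where they do the work, as an engineer would, in place of code of your own. Each camera call takes 0.05 s, during which the arm holds its last target. There are 200 camera calls.

## Working session

There is one attempt and no reset: what is moved stays moved. The work goes in short steps, Python scripts to look and compute and a shell command to move; the robot and the scene stay as the last step left them, time stands still between calls to the robot, and variables do not carry over. Pictures are saved under pics/ and viewed, at most 10 in all, crops included, and the job is handed in when it is done.

```bash
mkdir -p pics
cat > h.py <<'E'
import numpy as np, cv2
from cell import sensors, imaging, models, arm
def K(s):
    f=240/np.tan(np.radians(s["vfov"])/2)
    return np.array([[f,0,s["cx"]],[0,f,s["cy"]],[0,0,1.]])
def ray(s,at):
    p=np.array([[[at[1]*640,at[0]*480]]],float)
    u=cv2.undistortPoints(p,K(s),np.array(s["dist_coeffs"],float))[0,0]
    R=np.array(s["R"]);d=R.T@np.array([u[0],u[1],1]);c=-R.T@np.array(s["t"])
    return c,d/np.linalg.norm(d)
def atz(s,at,z):
    c,d=ray(s,at);return c+d*(z-c[2])/d[2]
def tri(a,b):
    (c1,d1),(c2,d2)=a,b
    t=np.linalg.lstsq(np.c_[d1,-d2],c2-c1,rcond=None)[0]
    p,q=c1+t[0]*d1,c2+t[1]*d2
    return (p+q)/2,np.linalg.norm(p-q)
def proj(s,X):
    r,_=cv2.Rodrigues(np.array(s["R"]))
    return cv2.projectPoints(np.array(X,float).reshape(-1,3),r,np.array(s["t"],float),K(s),np.array(s["dist_coeffs"],float))[0][:,0]
def save(s,n,crop=None,k=1):
    im=s["color"][:,:,::-1]
    if crop: r0,r1,c0,c1=crop; im=im[r0:r1,c0:c1]
    cv2.imwrite("pics/"+n+".png",cv2.resize(im,None,fx=k,fy=k,interpolation=cv2.INTER_CUBIC))
E
cat > a.py <<'E'
from h import *
np.set_printoptions(precision=1,suppress=True)
S={}
for c in ("side","top"):
    S[c]=imaging.snapshot(c);save(S[c],c+"0");s=S[c]
    print(c,s["vfov"],"pos",-np.array(s["R"]).T@np.array(s["t"]))
R={}
for n in ["flat","block","stand","seat_axis","below_ball_1","below_ball_2","below_plunger","pad_1"]:
    for c in S:
        l=models.tip_of(c,n); R[c,n]=l
        for d in l[:4]: print(n,c,round(d["conf"],2),np.array(d["at"])*[480,640],"z0/12:",atz(S[c],d["at"],12 if "_" in n else 0)[:2])
    if R["side",n] and R["top",n]: print("  tri",tri(ray(S["side"],R["side",n][0]["at"]),ray(S["top"],R["top",n][0]["at"])))
print(sensors.get_obs(),arm.tcp_to_grasp)
E
python3 a.py
```

```text
side 45.045045548982685 pos [419.7 719.3 620.3]
top 47.5404040732634 pos [ 291.4 -123.9  912.6]
flat side 0.98 [214.8 280.4] z0/12: [ 543.8 -250.5]
flat side 0.57 [309.9 389.2] z0/12: [344.5  28.5]
flat top 0.8 [315.8 244.4] z0/12: [341.8  20.6]
flat top 0.63 [188.5 383.6] z0/12: [ 554.9 -221.6]
flat top 0.62 [275.1 361. ] z0/12: [ 404.9 -176.6]
  tri (array([421.8,   3.5, 161.1]), np.float64(178.19578887177238))
block side 0.66 [222.5 281.1] z0/12: [ 539.8 -222.6]
block top 0.63 [195.3 382.5] z0/12: [ 542.7 -219.1]
  tri (array([ 540.6, -218.7,    3. ]), np.float64(2.56950941115919))
stand side 0.7 [306.2 302.3] z0/12: [483.4  21.5]
stand top 0.59 [232.  244.9] z0/12: [484.7  19.5]
  tri (array([484.3,  19.8,  -1.4]), np.float64(1.4471325834347892))
seat_axis side 0.6 [297.5 304.8] z0/12: [479.3  14. ]
seat_axis top 0.91 [233.3 245.7] z0/12: [479.9  16.3]
  tri (array([479.4,  16. ,  13.8]), np.float64(0.36824486932223915))
below_ball_1 side 0.96 [306.3 289.3] z0/12: [502.7  35.7]
below_ball_1 side 0.81 [287.3 298. ] z0/12: [492.1 -11.4]
below_ball_1 top 0.7 [219.1 235.2] z0/12: [505.   34.3]
below_ball_1 top 0.56 [224.  261.6] z0/12: [495.2 -10.8]
  tri (array([504. ,  34.4,  11.3]), np.float64(2.399176044138905))
below_ball_2 side 0.96 [306.3 289.3] z0/12: [502.7  35.7]
below_ball_2 side 0.81 [287.3 298. ] z0/12: [492.1 -11.4]
below_ball_2 top 0.7 [219.1 235.2] z0/12: [505.   34.3]
below_ball_2 top 0.56 [224.  261.6] z0/12: [495.2 -10.8]
  tri (array([504. ,  34.4,  11.3]), np.float64(2.399176044138905))
below_plunger side 0.78 [303.1 320.3] z0/12: [454.   27.2]
below_plunger top 0.7 [245.8 239. ] z0/12: [458.7  27.7]
  tri (array([456.2,  27.7,  13. ]), np.float64(4.5396263671980615))Traceback (most recent call last):
  File "a.py", line 10, in <module>
    l=models.tip_of(c,n); R[c,n]=l
ValueError: it knows: below_ball, below_plunger, block, flat, seat_axis, stand
```

```bash
python3 - <<'E'
import cv2
a=cv2.imread("pics/top0.png");cv2.imwrite("pics/top0c.png",cv2.resize(a[140:360,180:440],None,fx=2.7,fy=2.7,interpolation=cv2.INTER_CUBIC))
E
python3 -c "
from cell import sensors,arm;print(sensors.get_obs(),arm.tcp_to_grasp)"
```

```text
{'time': 0.8, 'joint_pos': array([-1.20598628e+00,  3.13448476e-01, -4.70678723e-02,  1.21018899e+00,
        2.75596347e-05,  1.57078799e+00]), 'joint_vel': array([ 1.62682119e-03, -1.64479357e-05,  1.68938739e-03,  1.64953820e-03,
        7.69052847e-04, -6.62947987e-04]), 'joint_efforts': array([-2.74999266e-06, -5.39389372e+01,  3.40033293e+01,  1.40809949e-03,
        2.88366882e-04,  6.63588182e-06]), 'eef_pos': array([ 214.07914679, -560.53135413,  231.34451886]), 'eef_rot': array([3.08938905e+00, 5.69867462e-01, 6.84956758e-05]), 'contact_force': array([ 0.53302792, -0.22179922, -0.05192338]), 'moment': array([-0.03331756, -0.01462797, -0.00740817]), 'gripper_force': 0.0, 'grip_width': 0.9982616772314186} 18.700000000000003
```

View pics/side0.png

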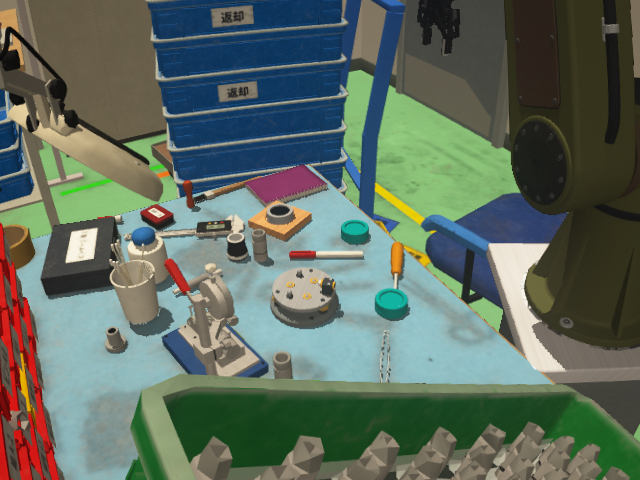

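View pics/top0c.png

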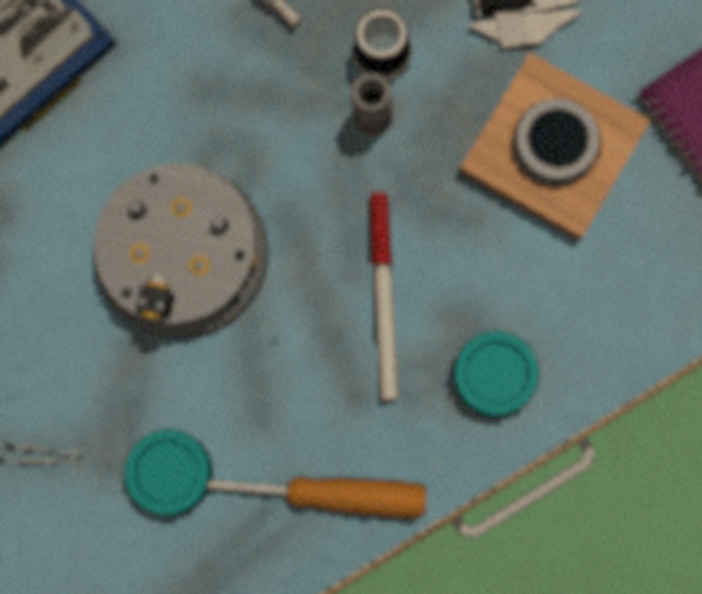

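Run:
```python
import cv2,numpy as np
s=cv2.imread("pics/side0.png")[255:335,262:347];t=cv2.imread("pics/top0.png")[195:270,210:283]
def e(i,k,h,r0,c0):
    j=cv2.resize(i,None,fx=k,fy=k,interpolation=cv2.INTER_CUBIC)
    for x in range(0,i.shape[1],10): cv2.putText(j,str(c0+x),(x*k,8),0,.3,(0,0,255)); cv2.line(j,(x*k,8),(x*k,12),(0,0,255))
    for y in range(0,i.shape[0],10): cv2.putText(j,str(r0+y),(0,y*k+4),0,.3,(0,0,255))
    return cv2.copyMakeBorder(j,0,h-j.shape[0],0,0,0)
a=e(s,5,400,255,262);b=e(t,5,400,195,210)
cv2.imwrite("pics/st.png",np.hstack([a,b])[:, :800])
print(a.shape,b.shape)
```

```text
(400, 425, 3) (400, 365, 3)
```

View pics/st.png

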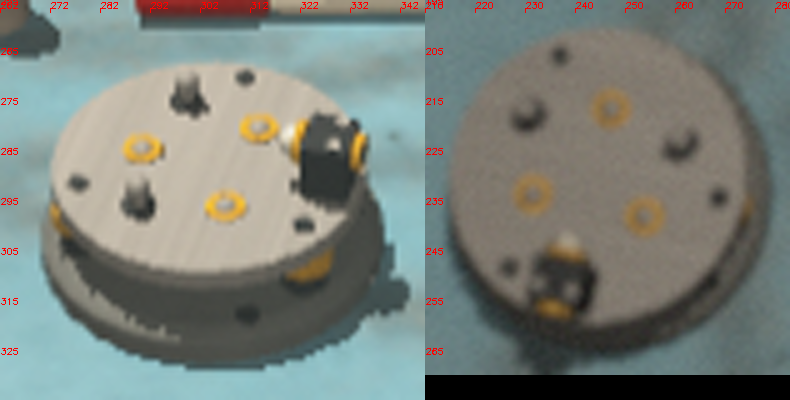

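```bash
cat > b.py <<'E'
from h import *
from scipy.optimize import least_squares
from scipy.spatial.transform import Rotation as Ro
np.set_printoptions(precision=2,suppress=True)
S={c:imaging.snapshot(c) for c in("side","top")}
P=lambda r,a,z:[r*np.cos(np.radians(a)),r*np.sin(np.radians(a)),z]
L=np.array([P(22,0,-1),P(22,120,-1),P(22,-120,-1),P(30,60,6),P(30,-60,6),P(27,180,12)])
px={"side":[(290.6,285),(307.2,296.2),(313.8,280.6),(289.4,293),(299.6,271.8),(320,282.4)],
"top":[(247,216.8),(231.6,233.6),(253.8,238.2),(230.6,218),(261,224.2),(238.6,244)]}
def pts(p): return Ro.from_euler("z",p[2]).apply(Ro.from_rotvec([p[4],p[5],0]).apply(L))+[p[0],p[1],p[3]]
def res(p,cs=("side","top")): return np.r_[tuple((proj(S[c],pts(p))-px[c]).ravel() for c in cs)+(np.array(p[4:])/.02,)]
r=least_squares(res,[480,15,-.25,45,0,0]);print("stand",r.x,"rms",np.sqrt(np.mean(r.fun**2)))
print(r.fun[:24].reshape(2,6,2))
J=np.linalg.inv(r.jac.T@r.jac);print("sd",np.sqrt(np.diag(J))*.7)
for c in S: print(c,least_squares(lambda p:np.r_[res(p,(c,)),(p[3]-r.x[3])/1.],r.x).x)
# flat: dark glass and ring ellipses
E={}
for c,(y,x) in {"side":(211,280),"top":(191,385)}.items():
    im=S[c]["color"][y-25:y+26,x-30:x+31].astype(int);hsv=cv2.cvtColor(im.astype(np.uint8),cv2.COLOR_RGB2HSV)
    g=(hsv[...,2]<70).astype(np.uint8);n,l,st,ce=cv2.connectedComponentsWithStats(g)
    k=1+np.argmax(st[1:,4]-5*np.hypot(*(ce[1:]-[30,25]).T));print(c,"glass",ce[k]+[x-30,y-25],st[k])
    E[c]=ce[k]+[x-30,y-25]
    a=[(E[c][1]+.0)/480,E[c][0]/640]
    print(" at z27",atz(S[c],a,27))
f=lambda c:ray(S[c],[E[c][1]/480,E[c][0]/640])
print("glass tri",tri(f("side"),f("top")))
# block yaw via wood corners, top
E
python3 b.py
```

```text
stand [480.42  15.33  -0.23  36.07  -0.01   0.01] rms 0.40442837197355236
[[[-0.21 -0.22]
  [-0.31 -0.5 ]
  [-0.14 -0.03]
  [-0.08 -0.57]
  [-0.38  0.3 ]
  [-0.07  0.79]]

 [[ 0.21  0.66]
  [-0.19  0.66]
  [-0.03  0.66]
  [-0.3  -0.58]
  [-0.11 -0.56]
  [ 0.35  0.43]]]
sd [0.34 0.43 0.01 0.61 0.01 0.01]
side [480.11  15.46  -0.23  36.1   -0.     0.  ]
top [480.81  15.33  -0.24  36.05  -0.    -0.  ]
side glass [279.13 210.3 ] [ 20  21  19   8 122]
 at z27 [ 542.36 -224.36   27.  ]
top glass [386.13 190.61] [ 21  15  21  21 344]
 at z27 [ 543.3  -222.75   27.  ]
glass tri (array([ 542.52, -222.58,   28.25]), np.float64(0.8192922537517431))
```

```bash
cat > g.py <<'E'
import sys
from h import *
from scipy.spatial.transform import Rotation as Ro
np.set_printoptions(precision=4,suppress=True)
# usage: g.py x y z yaw(world angle of tool y axis, mod pi)  -> turn+shift in tool axes
o=sensors.get_obs();R=Ro.from_rotvec(o["eef_rot"]);p=np.array(o["eef_pos"])
print("t",o["time"],"pos",p,"F",np.array(o["contact_force"]),"M",np.array(o["moment"]),"w",o["grip_width"],"gf",o["gripper_force"])
M=R.as_matrix();print("tool x,y,z",M[:,0],M[:,1],M[:,2],"j6",o["joint_pos"][5])
x,y,z,yaw=map(float,sys.argv[1:5])
for a in (yaw,yaw+np.pi):
    Y=np.array([np.cos(a),np.sin(a),0]);Z=np.array([0,0,-1.]);T=Ro.from_matrix(np.c_[np.cross(Y,Z),Y,Z])
    print("turn",(R.inv()*T).as_rotvec(),"shift m",R.inv().apply(np.array([x,y,z])-p)/1000)
E
python3 g.py 543 -222.5 110 1.341
python3 - <<'E'
from h import *
S=imaging.snapshot("top")
for q in [(221,150),(200,192),(215,175)]:
    for z in (0,60,120): print(q,z,atz(S,[q[1]/480,q[0]/640],z)[:2].round())
E
```

```text
t 0.9 pos [ 214.052  -560.5315  231.3122] F [-0.0832  0.0054 -0.6659] M [-0.0144  0.0335  0.044 ] w 0.9978443591569154 gf 0.0
tool x,y,z [ 0.9342  0.3568 -0.    ] [ 0.3568 -0.9342  0.    ] [-0. -0. -1.] j6 1.5707664280166747
turn [-0.      0.0001 -2.547 ] shift m [ 0.4279 -0.1984  0.1213]
turn [0.     0.     0.5946] shift m [ 0.4279 -0.1984  0.1213]
(221, 150) 0 [634.  62.]
(221, 150) 60 [612.  50.]
(221, 150) 120 [589.  38.]
(200, 192) 0 [558.  98.]
(200, 192) 60 [541.  84.]
(200, 192) 120 [523.  69.]
(215, 175) 0 [588.  72.]
(215, 175) 60 [569.  60.]
(215, 175) 120 [549.  47.]
```

```bash
r="0 0 -0.6 0.19 -0.085 0.03 -1"; python3 -m inch '0 0 -0.12 0.04 -0.018 0.006 -1;0 0 -0.24 0.08 -0.036 0.012 -1;0 0 -0.36 0.12 -0.054 0.018 -1;0 0 -0.48 0.15 -0.07 0.024 -1;0 0 -0.6 0.19 -0.088 0.03 -1'; python3 g.py 543 -222.5 110 1.341
```

```text
time: 1.37
eef_pos: [358.6, -411.2, 201.5]
eef_rot: [2.779, 1.465, 0.0]
contact_force: [0.8, -0.3, 0.9]
grip_width: 0.997
gripper_force: 0.0
t 1.3667 pos [ 358.5617 -411.2224  201.4802] F [ 0.8159 -0.2948  0.8985] M [-0.0136 -0.0377 -0.0295] w 0.9969318228177322 gf 0.0
tool x,y,z [0.5653 0.8249 0.    ] [ 0.8249 -0.5653  0.    ] [ 0. -0. -1.] j6 1.3179161476554386
turn [ 0.      0.     -1.9418] shift m [0.2599 0.0454 0.0915]
turn [ 0.     -0.      1.1998] shift m [0.2599 0.0454 0.0915]
```

```bash
python3 -m inch '0 0 -0.12 0.035 0.006 0.01 -1;0 0 -0.24 0.07 0.012 0.02 -1;0 0 -0.36 0.105 0.018 0.03 -1;0 0 -0.48 0.14 0.024 0.04 -1;0 0 -0.6 0.175 0.03 0.05 -1'; python3 g.py 543 -222.5 110 1.341
```

```text
time: 1.78
eef_pos: [483.4, -284.6, 151.5]
eef_rot: [2.221, 2.221, 0.0]
contact_force: [-0.3, -1.3, 0.9]
grip_width: 0.999
gripper_force: 0.0
t 1.7833 pos [ 483.3513 -284.6483  151.5264] F [-0.3086 -1.2765  0.8957] M [-0.0359  0.0006  0.0177] w 0.9986933686438443 gf 0.0
tool x,y,z [ 0.0001  1.     -0.0003] [ 1.     -0.0001  0.0005] [ 0.0005 -0.0003 -1.    ] j6 1.0386462238107186
turn [ 0.0002  0.0006 -1.3411] shift m [0.0622 0.0596 0.0415]
turn [ 0.0006 -0.0002  1.8005] shift m [0.0622 0.0596 0.0415]
```

```bash
python3 -m inch '0 0 -0.12 0 0 0 -0.5;0 0 -0.24 0 0 0 -0.3;0 0 -0.36 0 0 0 -0.1;0 0 -0.48 0 0 0 -0.1;0 0 -0.6 0 0 0 -0.1'; python3 g.py 543 -222.5 110 1.341
```

```text
time: 2.2
eef_pos: [482.4, -285.9, 151.7]
eef_rot: [1.465, 2.779, -0.0]
contact_force: [-1.3, -0.7, 0.2]
grip_width: 0.549
gripper_force: 0.0
t 2.2 pos [ 482.3836 -285.8726  151.746 ] F [-1.3427 -0.7072  0.1737] M [ 0.0011 -0.0326  0.0067] w 0.5494834624902012 gf 0.0
tool x,y,z [-0.565   0.8251 -0.    ] [ 0.8251  0.565  -0.    ] [-0. -0. -1.] j6 0.4354210178961034
turn [-0.      0.     -0.7406] shift m [0.018  0.0858 0.0417]
turn [0.     0.0001 2.401 ] shift m [0.018  0.0858 0.0417]
```

```bash
python3 -m inch '0 0 -0.12 0.004 0.021 0 -0.6;0 0 -0.24 0.009 0.043 0 -0.6;0 0 -0.36 0.013 0.064 0 -0.6;0 0 -0.48 0.018 0.086 0 -0.6;0 0 -0.6 0.018 0.086 0 -0.6'; python3 g.py 543 -222.5 80 1.341
```

```text
time: 2.62
eef_pos: [546.0, -220.5, 151.9]
eef_rot: [0.574, 3.087, 0.002]
contact_force: [-0.0, 0.4, -0.2]
grip_width: 0.802
gripper_force: 0.0
t 2.6167 pos [ 546.0237 -220.5313  151.8575] F [-0.0445  0.4048 -0.1566] M [-0.0035  0.0293  0.0235] w 0.8017985891356035 gf 0.0
tool x,y,z [-0.9331  0.3595 -0.0014] [0.3595 0.9331 0.0017] [ 0.0019  0.0011 -1.    ] j6 -0.01704787564082828
turn [ 0.0016  0.0015 -0.138 ] shift m [ 0.0022 -0.003   0.0718]
turn [ 0.0022 -0.0024  3.0036] shift m [ 0.0022 -0.003   0.0718]
```

```bash
python3 -m inch '0 0 -0.12 0 0 0.02 -0.6;0 0 -0.14 0 0 0.04 -0.6;0 0 -0.14 0 0 0.07 -0.6;0 0 -0.14 0 0 0.07 -0.6';cat > look.py <<'E'
import sys
from h import *
S={c:imaging.snapshot(c) for c in("side","top")}
n,cs,rs,ct,rt=sys.argv[1],*map(int,sys.argv[2:6])
k=5
I=[cv2.resize(S[c]["color"][max(0,r-50):r+50,x-40:x+40,::-1],None,fx=k,fy=k,interpolation=cv2.INTER_CUBIC) for c,x,r in(("side",cs,rs),("top",ct,rt))]
cv2.imwrite("pics/"+n+".png",np.hstack(I))
E
python3 look.py g1 280 200 386 185;  python3 g.py 543 -222.5 19 1.341
```

```text
time: 2.95
eef_pos: [540.0, -221.5, 76.8]
eef_rot: [-0.37, -3.112, -0.003]
contact_force: [-1.5, 0.4, -0.4]
grip_width: 0.799
gripper_force: 0.0
t 3.05 pos [ 542.332  -222.5693   81.1873] F [ 0.5794 -0.4301  0.4168] M [-0.0642 -0.0026  0.0195] w 0.8065549491216876 gf 0.0
tool x,y,z [-0.9721  0.2347  0.0028] [0.2347 0.9721 0.0004] [-0.0026  0.0011 -1.    ] j6 -0.1525204744955772
turn [ 0.0004 -0.0028 -0.0071] shift m [-0.0008  0.0002  0.0622]
turn [-0.0044 -0.0007  3.1345] shift m [-0.0008  0.0002  0.0622]
```

View pics/g1.png

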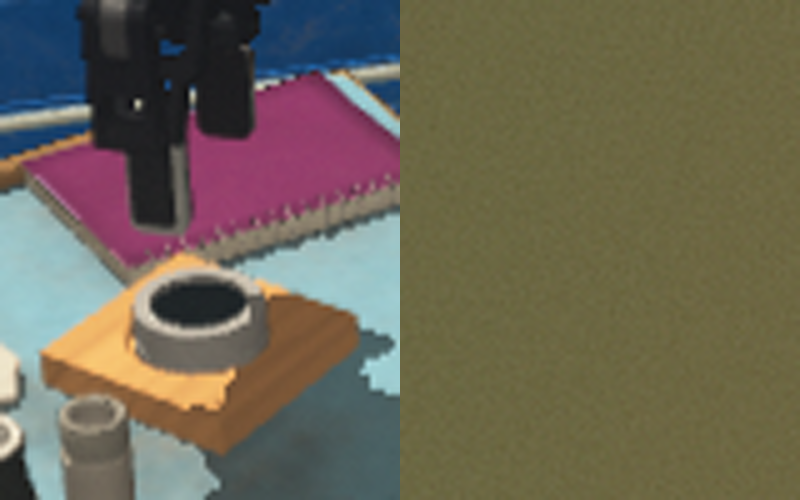

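Run:
```python
from h import *
s=imaging.snapshot("side")
t=np.array([542.3,-222.6]);y=np.array([.235,.972]);x=np.array([-.972,.235])
for z in (81,86,91,96): print(z,[ (proj(s,[[*(t+a*x+b*y),z]])[0]-[240,150]).round(1)*5 for a in(-11,11) for b in (34,48)])
print("far inner",[ (proj(s,[[*(t+a*x+b*y),z]])[0]-[240,150]).round(1)*5 for a in(-11,11) for b in (-34,-48)for z in(85,)])
print("flat top edge pts x-dir", [(proj(s,[[543+26*c,-222.5+26*d,30]])[0]-[240,150]).round(1)*5 for c,d in((1,0),(-1,0),(0,1),(0,-1))])
```

```text
81 [array([129. , 223.5]), array([115.5, 242.5]), array([185.5, 231. ]), array([172.5, 250. ])]
86 [array([128., 212.]), array([114.5, 231. ]), array([184.5, 219. ]), array([172., 238.])]
91 [array([127., 200.]), array([114., 219.]), array([184. , 207.5]), array([171. , 226.5])]
96 [array([126., 188.]), array([113., 207.]), array([183. , 195.5]), array([170. , 214.5])]
far inner [array([189. , 127.5]), array([201. , 110.5]), array([243., 134.]), array([254.5, 117. ])]
flat top edge pts x-dir [array([126., 297.]), array([260.5, 298. ]), array([186.5, 334. ]), array([199.5, 262.5])]
```

```bash
python3 -m inch '0 0 0 0 0 0.025 -0.6;0 0 0 0 0 0.05 -0.6;0 0 0 0 0 0.06 -0.6;0 0 0 0 0 0.06 -0.6;0 0 0 0 0 0.06 -0.6'; python3 g.py 543 -222.5 20.5 1.341
```

```text
time: 3.52
eef_pos: [543.9, -223.3, 22.8]
eef_rot: [0.371, 3.119, -0.0]
contact_force: [-0.2, 0.4, 0.6]
grip_width: 0.798
gripper_force: 0.0
t 3.5167 pos [ 543.8693 -223.2539   22.8128] F [-0.176   0.3768  0.6057] M [-0.0145 -0.0217 -0.0156] w 0.7978294138191835 gf 0.0
tool x,y,z [-0.9721  0.2347 -0.0005] [ 0.2347  0.9721 -0.0001] [ 0.0005 -0.0002 -1.    ] j6 -0.15260549778521867
turn [-0.0001  0.0005 -0.0071] shift m [0.001  0.0005 0.0023]
turn [0.0008 0.0001 3.1345] shift m [0.001  0.0005 0.0023]
```

```bash
python3 -m inch '0 0 -0.007 0.001 0 0.002 -0.5;0 0 -0.007 0.001 0 0.002 0;0 0 -0.007 0.001 0 0.002 0.2;0 0 -0.007 0.001 0 0.002 0.2;0 0 -0.007 0.001 0 0.002 0.2'; python3 g.py 543 -222.5 20.5 1.341;python3 -m inch '0 0 0 0 0 0 0.4;0 0 0 0 0 0 0.4;0 0 0 0 0 0 0.4;0 0 0 0 0 0 0.4'
```

```text
time: 3.93
eef_pos: [543.5, -223.2, 21.8]
eef_rot: [0.36, 3.118, -0.001]
contact_force: [-1.5, 0.2, 7.4]
grip_width: 0.574
gripper_force: 60.6
t 3.9333 pos [ 543.4844 -223.2015   21.812 ] F [-1.5215  0.1872  7.4278] M [0.247  0.374  0.0155] w 0.5744300454611401 gf 60.562115317443386
tool x,y,z [-0.9737  0.2277 -0.0025] [ 0.2277  0.9737 -0.0003] [ 0.0023 -0.0009 -1.    ] j6 -0.1599728242425792
turn [-0.0003  0.0025  0.    ] shift m [0.0006 0.0006 0.0013]
turn [-0.0039 -0.0005 -3.1415] shift m [0.0006 0.0006 0.0013]
time: 4.27
eef_pos: [543.5, -223.2, 21.8]
eef_rot: [0.36, 3.118, -0.001]
contact_force: [-2.1, 0.7, 7.5]
grip_width: 0.573
gripper_force: 60.6
```

```bash
python3 -m inch '0 0 0 0 0 -0.02 0.4;0 0 0 0 0 -0.04 0.4;0 0 0 0 0 -0.07 0.4;0 0 0 0 0 -0.07 0.4'; python3 g.py 543 -222.5 20.5 1.341;python3 look.py g2 280 195 386 185
```

```text
time: 4.6
eef_pos: [545.9, -224.2, 95.7]
eef_rot: [0.359, 3.113, -0.004]
contact_force: [1.0, -0.6, -1.1]
grip_width: 0.567
gripper_force: 63.4
t 4.6 pos [ 545.8506 -224.1967   95.7451] F [ 0.9735 -0.58   -1.125 ] M [-0.0432 -0.1021  0.0137] w 0.5667869492667049 gf 63.38948153075762
tool x,y,z [-0.9737  0.2278 -0.0082] [ 0.2278  0.9737 -0.0013] [ 0.0077 -0.0032 -1.    ] j6 -0.15989053632299055
turn [-0.0013  0.0082 -0.    ] shift m [0.0038 0.0011 0.0752]
turn [0.0129 0.0021 3.1415] shift m [0.0038 0.0011 0.0752]
```

View pics/g2.png

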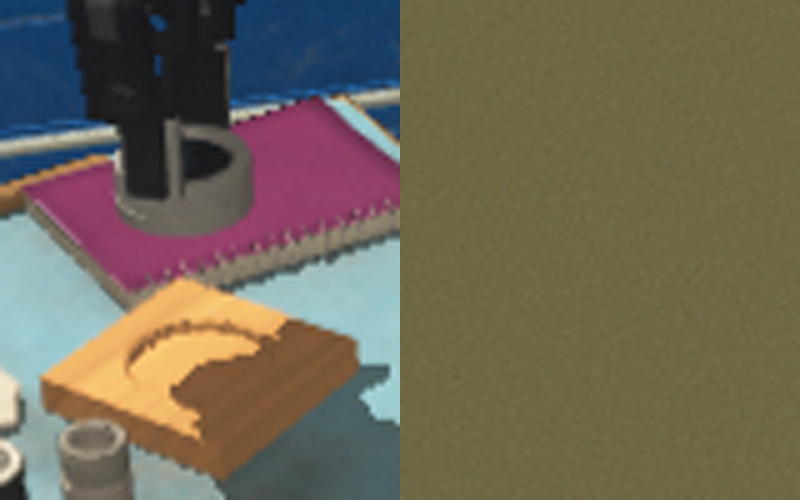

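Run:
```python
from h import *
s=imaging.snapshot("side");save(s,"tmp")
o=sensors.get_obs();t=o["eef_pos"];print(t)
x=np.array([-.974,.228,0]);y=np.array([.228,.974,0])
th=np.linspace(0,2*np.pi,73)
for off in (-4,0,4):
  for zb in (82,86):
    c=np.array([t[0],t[1],zb])+off*x
    q=np.vstack([c+26*np.array([np.cos(a),np.sin(a),0])+[0,0,h] for a in th for h in (0,20)])
    p=(proj(s,q)-[240,145])*5
    print(off,zb,"L,R,B,T",p[:,0].min(),p[:,0].max(),p[:,1].max(),p[:,1].min())
print("finger corners",[((proj(s,[[*(t+a*x+b*y)[:2],t[2]]])[0]-[240,145])*5).round() for a in(-11,11) for b in (26,36)])
```

```text
[ 542.50823514 -222.80939467   89.96693239]
-4 82 L,R,B,T 104.03360823447827 245.84492883732565 238.59765166800216 124.02624564485563
-4 86 L,R,B,T 103.27533549110797 245.3668606653457 229.2188756218718 114.71959857947013
0 82 L,R,B,T 114.11425440348609 255.9684684392161 239.8754836201391 125.1592950299164
0 86 L,R,B,T 113.37481527857022 255.50976373625758 230.49020016082778 115.84598185306845
4 82 L,R,B,T 124.21578548070016 266.11090818032665 241.15650690033448 126.2956361427895
4 86 L,R,B,T 123.49528040511359 265.67165623708433 231.76475550040365 116.97569409443005
finger corners [array([135., 217.]), array([125., 230.]), array([191., 224.]), array([182., 237.])]
```

```bash
python3 g.py 486.2 13.9 90 1.341; python3 -m inch '0 0 0 0.013 0.036 -0.015 0.4;0 0 0 0.026 0.072 -0.02 0.4;0 0 0 0.039 0.108 -0.02 0.4;0 0 0 0.052 0.144 -0.02 0.4;0 0 0 0.065 0.18 -0.02 0.4';python3 g.py 486.2 13.9 85 1.341
```

```text
t 4.75 pos [ 542.5082 -222.8094   89.9669] F [ 0.4192  0.8838 -3.8626] M [0.0257 0.018  0.0062] w 0.5707223869752147 gf 63.34777251875494
tool x,y,z [-0.9737  0.2278 -0.0007] [ 0.2278  0.9737 -0.0001] [ 0.0007 -0.0003 -1.    ] j6 -0.1598961010834885
turn [-0.0001  0.0007  0.    ] shift m [ 0.1087  0.2177 -0.0001]
turn [-0.0011 -0.0002 -3.1416] shift m [ 0.1087  0.2177 -0.0001]
time: 5.17
eef_pos: [518.3, -31.2, 108.3]
eef_rot: [-0.361, -3.118, 0.0]
contact_force: [1.2, 0.4, -2.7]
grip_width: 0.568
gripper_force: 63.5
t 5.1667 pos [518.3414 -31.15   108.2836] F [ 1.2499  0.3952 -2.7419] M [ 0.0559 -0.0786 -0.0337] w 0.5678310978056725 gf 63.52398431743495
tool x,y,z [-0.9735  0.2285  0.0025] [ 0.2285  0.9736 -0.0003] [-0.0025  0.0002 -1.    ] j6 0.1704184441553978
turn [-0.0003 -0.0025 -0.0007] shift m [0.0415 0.0365 0.0234]
turn [-0.004   0.0005  3.1409] shift m [0.0415 0.0365 0.0234]
```

```bash
python3 -m inch '0 0 0 0.02 0.018 0.005 0.4;0 0 0 0.0415 0.0365 0.015 0.4;0 0 0 0.0415 0.0365 0.027 0.4;0 0 0 0.0415 0.0365 0.027 0.4;0 0 0 0.0415 0.0365 0.027 0.4';python3 -m inch '0 0 0 0 0 0 0.4;0 0 0 0 0 0 0.4';python3 g.py 486.2 13.9 70 1.341
cat > look2.py <<'E'
import sys
from h import *
S=imaging.snapshot("side");n,c,r,k=sys.argv[1],int(sys.argv[2]),int(sys.argv[3]),8
im=cv2.resize(S["color"][r-37:r+37,c-50:c+50,::-1],None,fx=k,fy=k,interpolation=cv2.INTER_CUBIC);cv2.imwrite("pics/"+n+".png",im)
E
python3 look2.py s1 303 275;python3 g.py 486.2 13.9 70 1.341
```

```text
time: 5.58
eef_pos: [486.6, 12.3, 81.5]
eef_rot: [-0.359, -3.118, 0.001]
contact_force: [0.6, -0.9, -2.6]
grip_width: 0.573
gripper_force: 63.5
time: 5.75
eef_pos: [488.9, 11.7, 83.1]
eef_rot: [0.362, 3.12, -0.0]
contact_force: [0.2, -0.8, -3.2]
grip_width: 0.569
gripper_force: 63.5
t 5.75 pos [488.8876  11.6637  83.0774] F [ 0.2287 -0.7589 -3.1512] M [ 0.0209 -0.0559  0.0336] w 0.5685115761472846 gf 63.50807276379783
tool x,y,z [-0.9735  0.2289 -0.0008] [0.2289 0.9735 0.    ] [ 0.0008 -0.0001 -1.    ] j6 0.25485618687200307
turn [ 0.      0.0008 -0.0011] shift m [0.0031 0.0016 0.0131]
turn [ 0.0012 -0.0001  3.1405] shift m [0.0031 0.0016 0.0131]
t 5.8 pos [488.9583  11.6081  83.1581] F [ 0.3449  0.6009 -2.8498] M [-0.0202 -0.0544 -0.0237] w 0.5714147849422413 gf 63.50852295232471
tool x,y,z [-0.9734  0.229  -0.0009] [0.229  0.9734 0.0001] [ 0.0009 -0.0001 -1.    ] j6 0.25487604123509505
turn [ 0.0001  0.0009 -0.0013] shift m [0.0032 0.0016 0.0132]
turn [ 0.0015 -0.0002  3.1403] shift m [0.0032 0.0016 0.0132]
```

View pics/s1.png

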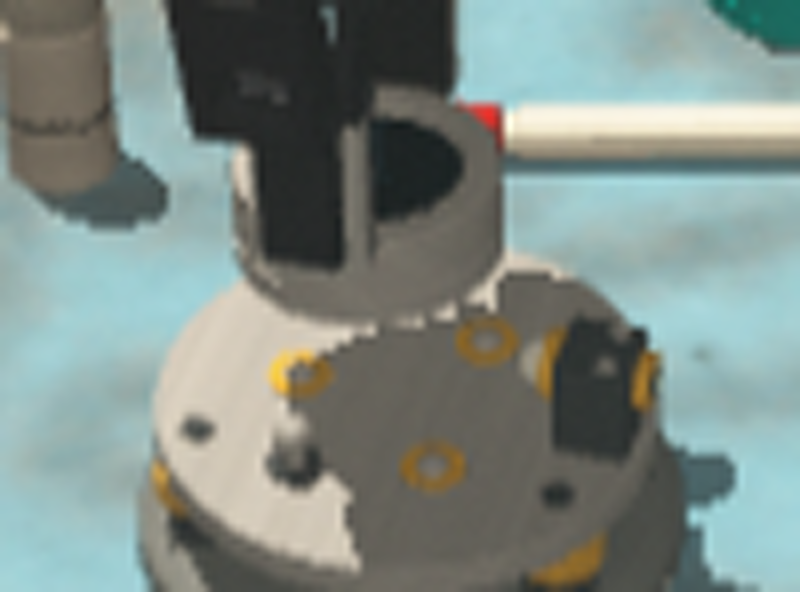

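Run:
```python
from h import *
from scipy.optimize import least_squares
s=imaging.snapshot("side");t=np.array([488.92,11.63]);th=np.linspace(0,2*np.pi,181)
ring=np.array([[26*np.cos(a),26*np.sin(a),h] for a in th for h in(0,20)])
obs=np.array([253+233/8,253+503/8,238+319/8,238+85/8])
def ext(v): p=proj(s,ring+[v[0],v[1],v[2]]);return np.array([p[:,0].min(),p[:,0].max(),p[:,1].max(),p[:,1].min()])
r=least_squares(lambda v:ext(v)-obs,[489,11.6,71]);print("free",r.x,r.fun)
X=np.array([-.9734,.229]);g=lambda w:np.r_[t+w[0]*X,w[1]]
r=least_squares(lambda w:ext(g(w))-obs,[0,71]);print("off_toolx,z",r.x,r.fun)
```

```text
free [488.27384173 -10.71272306  52.65563036] [ 0.28096593 -0.28441819  0.30910421 -0.31930089]
off_toolx,z [ 2.88327577 70.23334299] [-0.26639127  0.24869593  0.80828403 -0.79256732]
```

```bash
python3 -m inch '0 0 0 0.001 0.0017 0.008 0.4;0 0 0 0.001 0.0017 0.016 0.4;0 0 0 0.001 0.0017 0.02 0.4;0 0 0 0.001 0.0017 0.02 0.4;0 0 0 0.001 0.0017 0.02 0.4';python3 -m inch '0 0 0 0 0 0 0.4;0 0 0 0 0 0 0.4;0 0 0 0 0 0 0.4';python3 look2.py s2 303 275;python3 g.py 486.2 13.9 58.5 1.341
```

```text
time: 6.27
eef_pos: [486.8, 14.1, 62.1]
eef_rot: [-0.36, -3.119, 0.0]
contact_force: [0.4, -0.4, -2.1]
grip_width: 0.568
gripper_force: 63.6
time: 6.52
eef_pos: [487.7, 14.2, 63.0]
eef_rot: [0.36, 3.12, 0.0]
contact_force: [-0.2, 0.1, -2.6]
grip_width: 0.567
gripper_force: 63.6
t 6.5667 pos [487.7389  14.1916  63.0125] F [ 0.5374 -0.5269 -2.0147] M [-0.0035  0.0289  0.0147] w 0.568556748744264 gf 63.555512056918815
tool x,y,z [-0.9737  0.2278 -0.0005] [0.2278 0.9737 0.0002] [ 0.0005  0.     -1.    ] j6 0.2588856053347303
turn [ 0.0002  0.0005 -0.    ] shift m [ 0.0014 -0.0006  0.0045]
turn [ 0.0008 -0.0003  3.1416] shift m [ 0.0014 -0.0006  0.0045]
```

View pics/s2.png

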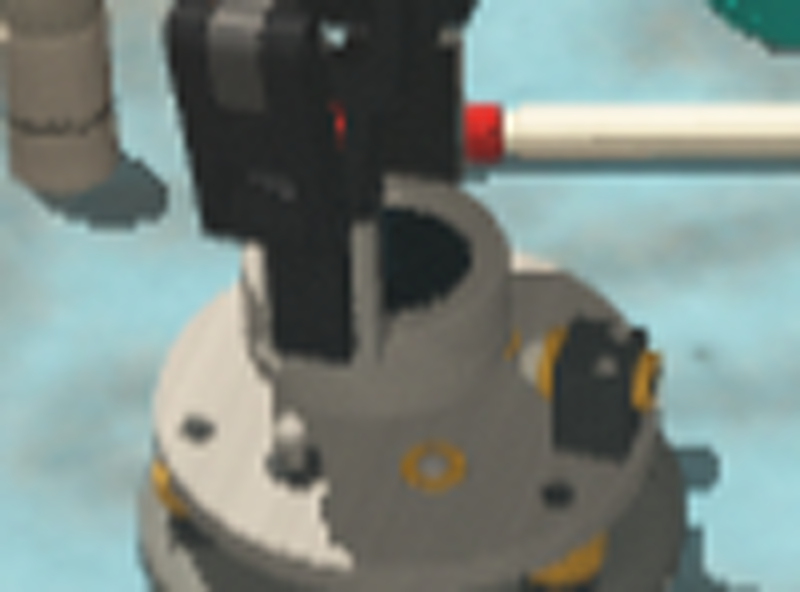

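```bash
python3 -m inch '0 0 0 0 -0.0006 0.002 0.4;0 0 0 0 -0.0006 0.003 0.4;0 0 0 0 -0.0006 0.003 0.4';python3 -m inch '0 0 0 0 0 0.0005 0.4;0 0 0 0 0 0.001 0.4;0 0 0 0 0 0.001 0.4'; python3 -m inch '0 0 0 0 0 0.0005 0.4;0 0 0 0 0 0.001 0.4;0 0 0 0 0 0.001 0.4'
```

```text
time: 6.82
eef_pos: [487.5, 13.7, 59.8]
eef_rot: [0.36, 3.121, 0.001]
contact_force: [0.2, 0.5, -0.5]
grip_width: 0.567
gripper_force: 63.8
time: 7.07
eef_pos: [487.6, 14.0, 58.9]
eef_rot: [0.36, 3.121, 0.002]
contact_force: [-0.9, 2.6, -0.2]
grip_width: 0.569
gripper_force: 63.9
time: 7.32
eef_pos: [487.6, 14.1, 58.1]
eef_rot: [0.36, 3.12, 0.002]
contact_force: [-1.0, 4.7, 5.4]
grip_width: 0.569
gripper_force: 64.5
```

```bash
python3 -m inch '0 0 0 0 0.0007 -0.0012 0.4;0 0 0 0 0.0007 -0.0012 0.4;0 0 0 0 0.0007 -0.0012 0.4';python3 -m inch '0 0 0 0.001 0 0 0.4;0 0 0 0.002 0 0 0.4;0 0 0 0.002 0 0 0.4;0 0 0 0.002 0 0 0.4'; python3 -m inch '0 0 0 0.001 0 0 0.4;0 0 0 0.002 0 0 0.4;0 0 0 0.002 0 0 0.4;0 0 0 0.002 0 0 0.4'
```

```text
time: 7.57
eef_pos: [487.3, 14.2, 58.8]
eef_rot: [-0.36, -3.121, 0.001]
contact_force: [-0.9, 1.6, 1.3]
grip_width: 0.57
gripper_force: 63.9
time: 7.9
eef_pos: [485.2, 14.6, 58.7]
eef_rot: [-0.36, -3.12, 0.0]
contact_force: [0.5, 1.7, -1.3]
grip_width: 0.571
gripper_force: 63.6
time: 8.23
eef_pos: [483.9, 15.0, 59.0]
eef_rot: [0.36, 3.12, -0.001]
contact_force: [2.4, -0.1, -3.1]
grip_width: 0.568
gripper_force: 63.5
```

```bash
python3 -m inch '0 0 0 0.001 0 0 0.4;0 0 0 0.002 0 0 0.4;0 0 0 0.0027 0 0 0.4;0 0 0 0.0027 0 0 0.4;0 0 0 0.0027 0 0 0.4';python3 -m inch '0 0 0 0 0 0 0.4;0 0 0 0 0 0 0.4'; python3 look2.py s3 303 275
```

```text
time: 8.65
eef_pos: [481.3, 15.7, 59.1]
eef_rot: [0.36, 3.12, -0.0]
contact_force: [3.3, -1.3, -2.8]
grip_width: 0.571
gripper_force: 63.5
time: 8.82
eef_pos: [481.2, 15.7, 59.0]
eef_rot: [0.36, 3.12, -0.0]
contact_force: [3.9, 0.1, -2.5]
grip_width: 0.571
gripper_force: 63.5
```

View pics/s3.png

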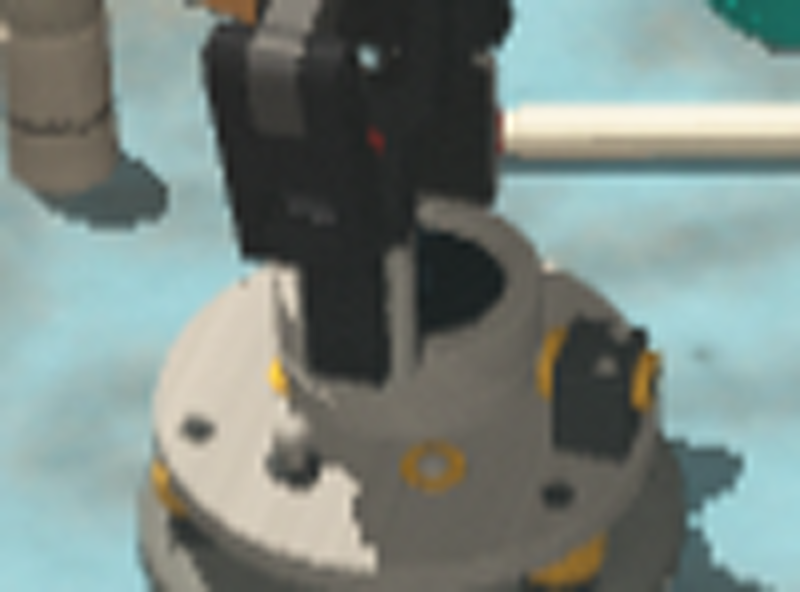

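```bash
python3 -m inch '0 0 0 0 0 0.0005 0.4;0 0 0 0 0 0.001 0.4;0 0 0 0 0 0.0015 0.4;0 0 0 0 0 0.0015 0.4';python3 -m inch '0 0 0 0 0 0.0005 0.4;0 0 0 0 0 0.001 0.4;0 0 0 0 0 0.0015 0.4;0 0 0 0 0 0.0015 0.4'
```

```text
time: 9.2
eef_pos: [481.1, 15.9, 57.4]
eef_rot: [0.36, 3.121, 0.0]
contact_force: [4.1, -1.5, -2.2]
grip_width: 0.573
gripper_force: 63.6
time: 9.53
eef_pos: [480.9, 15.9, 55.9]
eef_rot: [-0.36, -3.121, -0.0]
contact_force: [3.0, -0.4, -1.4]
grip_width: 0.564
gripper_force: 63.7
```

```bash
python3 -m inch '0 0 0 0 0 0.0005 0.4;0 0 0 0 0 0.001 0.4;0 0 0 0 0 0.0015 0.4;0 0 0 0 0 0.0015 0.4';python3 -m inch '0 0 0 0 0 0.0005 0.4;0 0 0 0 0 0.001 0.4;0 0 0 0 0 0.0015 0.4;0 0 0 0 0 0.0015 0.4'
```

```text
time: 9.87
eef_pos: [480.9, 15.8, 54.3]
eef_rot: [-0.36, -3.121, 0.0]
contact_force: [3.6, -0.2, -2.6]
grip_width: 0.571
gripper_force: 63.6
time: 10.2
eef_pos: [480.9, 15.8, 52.8]
eef_rot: [-0.36, -3.121, -0.0]
contact_force: [3.7, -1.4, -1.6]
grip_width: 0.568
gripper_force: 63.6
```

```bash
python3 -m inch '0 0 0 0 0 0.0005 0.4;0 0 0 0 0 0.001 0.4;0 0 0 0 0 0.001 0.4;0 0 0 0 0 0.001 0.4';python3 -m inch '0 0 0 0 0 0.0005 0.4;0 0 0 0 0 0.001 0.4;0 0 0 0 0 0.001 0.4;0 0 0 0 0 0.001 0.4'; python3 g.py 480 15 48 1.341
```

```text
time: 10.53
eef_pos: [480.9, 15.8, 51.9]
eef_rot: [-0.36, -3.121, -0.0]
contact_force: [3.5, -1.5, -2.5]
grip_width: 0.57
gripper_force: 63.6
time: 10.87
eef_pos: [480.9, 15.8, 50.9]
eef_rot: [-0.36, -3.121, -0.0]
contact_force: [3.9, -0.1, -1.6]
grip_width: 0.569
gripper_force: 63.6
t 10.8667 pos [480.8997  15.8068  50.8982] F [ 3.8862 -0.1179 -1.6028] M [-0.1051 -0.8069  0.0858] w 0.5689180807408466 gf 63.64604835107457
tool x,y,z [-0.9737  0.2278  0.0001] [ 0.2278  0.9737 -0.    ] [-0.0001  0.     -1.    ] j6 0.262613786447362
turn [-0.     -0.0001  0.    ] shift m [ 0.0007 -0.001   0.0029]
turn [ 0.0002 -0.     -3.1416] shift m [ 0.0007 -0.001   0.0029]
```

```bash
python3 -m inch '0 0 0 0 0 0.0003 0.4;0 0 0 0 0 0.0007 0.4;0 0 0 0 0 0.0007 0.4;0 0 0 0 0 0.0007 0.4';python3 -m inch '0 0 0 0 0 0.0003 0.4;0 0 0 0 0 0.0007 0.4;0 0 0 0 0 0.0007 0.4;0 0 0 0 0 0.0007 0.4'; python3 g.py 480 15 48 1.341
```

```text
time: 11.2
eef_pos: [481.0, 15.8, 50.5]
eef_rot: [0.36, 3.121, 0.0]
contact_force: [1.8, -0.7, 2.5]
grip_width: 0.568
gripper_force: 64.2
time: 11.53
eef_pos: [481.0, 15.8, 50.1]
eef_rot: [0.36, 3.121, 0.0]
contact_force: [0.1, -0.6, 8.4]
grip_width: 0.57
gripper_force: 64.8
t 11.5333 pos [481.049   15.8234  50.1495] F [ 0.0768 -0.5687  8.3768] M [-0.1882 -0.086   0.0153] w 0.5699929346896404 gf 64.77812902769074
tool x,y,z [-0.9737  0.2278 -0.0003] [0.2278 0.9737 0.0001] [ 0.0003  0.     -1.    ] j6 0.2626619326926877
turn [0.0001 0.0003 0.    ] shift m [ 0.0008 -0.001   0.0021]
turn [-0.0005  0.0002 -3.1416] shift m [ 0.0008 -0.001   0.0021]
```

```bash
python3 -m inch '0 0 0 0 0 -0.0004 0.2;0 0 0 0 0 -0.0004 -0.15;0 0 0 0 0 -0.0004 -0.25;0 0 0 0 0 -0.0004 -0.35;0 0 0 0 0 -0.0004 -0.4';python3 -m inch '0 0 0 0 0 0 -0.45;0 0 0 0 0 0 -0.45;0 0 0 0 0 0 -0.45'; python3 g.py 480 15 48 1.341
```

```text
time: 11.95
eef_pos: [479.7, 15.9, 49.3]
eef_rot: [-0.36, -3.119, 0.0]
contact_force: [0.1, -0.5, 0.4]
grip_width: 0.696
gripper_force: 0.0
time: 12.2
eef_pos: [480.6, 15.8, 49.7]
eef_rot: [-0.36, -3.12, -0.0]
contact_force: [-1.3, 0.4, 0.4]
grip_width: 0.724
gripper_force: 0.0
t 12.2 pos [480.6144  15.8255  49.7186] F [-1.3326  0.4342  0.4418] M [ 0.0086 -0.0765  0.0283] w 0.7240923672889151 gf 0.0
tool x,y,z [-0.9737  0.2278  0.0007] [ 0.2278  0.9737 -0.0001] [-0.0007  0.0001 -1.    ] j6 0.2626450554585277
turn [-0.0001 -0.0007 -0.    ] shift m [ 0.0004 -0.0009  0.0017]
turn [-0.0011  0.0001  3.1416] shift m [ 0.0004 -0.0009  0.0017]
```

```bash
python3 -m inch '0 0 0 0 0 -0.01 -0.45;0 0 0 0 0 -0.03 -0.45;0 0 0 0 0 -0.055 0.3;0 0 0 0 0 -0.055 1;0 0 0 0 0 -0.055 1';python3 -m inch '0 0 0 0 0 0 1;0 0 0 0 0 0 1;0 0 0 0 0 0 1'; python3 g.py 480 15 48 1.341;python3 look2.py s4 303 275
```

```text
time: 12.62
eef_pos: [482.6, 15.9, 106.9]
eef_rot: [0.36, 3.117, 0.001]
contact_force: [0.6, 0.3, -0.2]
grip_width: 0.31
gripper_force: 0.0
time: 12.87
eef_pos: [480.1, 15.8, 104.1]
eef_rot: [-0.36, -3.119, 0.0]
contact_force: [0.5, -0.1, -0.2]
grip_width: 0.001
gripper_force: 0.0
t 12.8667 pos [480.1149  15.7792 104.1244] F [ 0.4843 -0.1424 -0.1762] M [-0.008   0.0453  0.0095] w 0.0009925835871506371 gf 0.0
tool x,y,z [-0.9737  0.2278  0.0017] [ 0.2278  0.9737 -0.0004] [-0.0017  0.     -1.    ] j6 0.2626188214209163
turn [-0.0004 -0.0017 -0.    ] shift m [-0.0002 -0.0008  0.0561]
turn [-0.0027  0.0006  3.1416] shift m [-0.0002 -0.0008  0.0561]
```

View pics/s4.png

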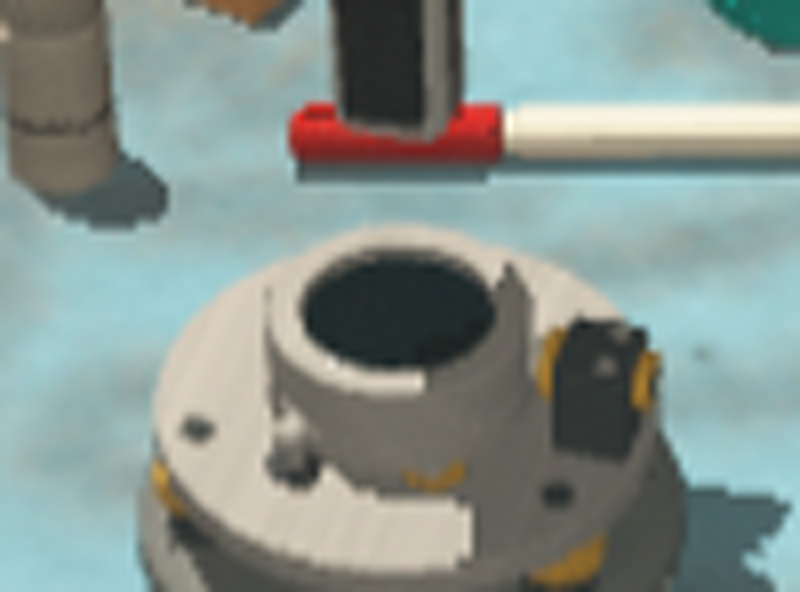

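```bash
python3 -m inch '0 0 0 -0.016 0 0 1;0 0 0 -0.032 0 0 1;0 0 0 -0.032 0 0.02 1;0 0 0 -0.032 0 0.036 1;0 0 0 -0.032 0 0.036 1';python3 -m inch '0 0 0 0 0 0.002 1;0 0 0 0 0 0.004 1;0 0 0 0 0 0.005 1;0 0 0 0 0 0.005 1'; python3 g.py 511.4 8.4 58.8 1.341
```

```text
time: 13.33
eef_pos: [509.5, 8.4, 65.6]
eef_rot: [-0.36, -3.115, 0.001]
contact_force: [-1.0, -0.8, 0.6]
grip_width: 0.001
gripper_force: 0.0
time: 13.67
eef_pos: [512.5, 8.6, 64.5]
eef_rot: [0.36, 3.12, 0.0]
contact_force: [-0.7, -0.2, 0.2]
grip_width: 0.001
gripper_force: 0.0
t 13.6667 pos [512.4692   8.5712  64.4771] F [-0.6629 -0.2428  0.1821] M [ 0.0092 -0.0243 -0.022 ] w 0.0006305625022780935 gf 0.0
tool x,y,z [-0.9737  0.2277 -0.0008] [0.2277 0.9737 0.0002] [ 0.0008  0.     -1.    ] j6 0.24642337373758072
turn [0.0002 0.0008 0.0001] shift m [ 0.001  -0.0004  0.0057]
turn [-0.0013  0.0003 -3.1415] shift m [ 0.001  -0.0004  0.0057]
```

```bash
python3 -m inch '0 0 0 0.0015 0 0.002 1;0 0 0 0.0015 0 0.004 1;0 0 0 0.0015 0 0.004 1;0 0 0 0.0015 0 0.004 1';python3 -m inch '0 0 0 0 0 0.0004 1;0 0 0 0 0 0.0008 1;0 0 0 0 0 0.0008 1;0 0 0 0 0 0.0008 1'
```

```text
time: 14.0
eef_pos: [510.5, 8.9, 59.9]
eef_rot: [-0.36, -3.121, 0.0]
contact_force: [0.3, 0.6, -0.3]
grip_width: 0.001
gripper_force: 0.0
time: 14.33
eef_pos: [510.8, 8.9, 59.2]
eef_rot: [0.36, 3.121, 0.0]
contact_force: [0.6, -1.0, -1.3]
grip_width: 0.0
gripper_force: 0.1
```

```bash
python3 -m inch '0 0 0 0 0 0.0004 1;0 0 0 0 0 0.0008 1;0 0 0 0 0 0.0008 1;0 0 0 0 0 0.0008 1'
```

```text
time: 14.67
eef_pos: [511.0, 8.8, 58.7]
eef_rot: [0.36, 3.12, 0.0]
contact_force: [-0.9, 0.1, 4.8]
grip_width: 0.002
gripper_force: 2.2
```

```bash
python3 -m inch '0 0 0 0 0 0.0003 1;0 0 0 0 0 0.0003 1;0 0 0 0 0 0.0003 1';python3 -m inch '0 0 0 0 0 -0.006 1;0 0 0 0 0 -0.015 1;0 0 0 0 0 -0.015 1;0 0 0 0 0 -0.015 1';python3 g.py 465.6 48 63 1.341; python3 g.py 452.2 -6.5 63 1.341|tail -2
```

```text
time: 14.92
eef_pos: [511.1, 8.8, 58.5]
eef_rot: [0.36, 3.12, 0.0]
contact_force: [-0.5, 0.3, 6.8]
grip_width: 0.001
gripper_force: 3.0
time: 15.25
eef_pos: [511.3, 8.9, 73.7]
eef_rot: [0.36, 3.12, 0.0]
contact_force: [0.5, -0.6, -0.4]
grip_width: 0.002
gripper_force: 0.0
t 15.25 pos [511.2513   8.8842  73.719 ] F [ 0.502  -0.5794 -0.3619] M [ 0.0069 -0.0139  0.0356] w 0.002439648155717823 gf 0.0
tool x,y,z [-0.9737  0.2278 -0.0013] [0.2278 0.9737 0.0003] [ 0.0013  0.     -1.    ] j6 0.24714805888253555
turn [0.0003 0.0013 0.    ] shift m [0.0534 0.0277 0.0107]
turn [-0.002   0.0005 -3.1416] shift m [0.0534 0.0277 0.0107]
turn [0.0003 0.0013 0.    ] shift m [ 0.054  -0.0284  0.0106]
turn [-0.002   0.0005 -3.1416] shift m [ 0.054  -0.0284  0.0106]
```

```bash
python3 -m inch '0 0 0 0.027 0.014 0 1;0 0 0 0.0535 0.028 0 1;0 0 0 0.0535 0.028 0 1;0 0 0 0.0535 0.028 0.006 1;0 0 0 0.0535 0.028 0.011 1';python3 -m inch '0 0 0 0 0 0 1;0 0 0 0 0 0.001 1;0 0 0 0 0 0.001 1'; python3 g.py 465.6 48 60 1.341
```

```text
time: 15.67
eef_pos: [465.7, 48.3, 61.9]
eef_rot: [0.359, 3.12, 0.0]
contact_force: [0.3, -0.9, -0.5]
grip_width: -0.003
gripper_force: 0.0
time: 15.92
eef_pos: [465.3, 47.9, 60.7]
eef_rot: [-0.361, -3.12, 0.0]
contact_force: [-1.1, 0.0, 0.4]
grip_width: -0.0
gripper_force: 0.0
t 15.9167 pos [465.2786  47.8893  60.6756] F [-1.1195  0.0086  0.3683] M [-0.0063  0.0008  0.0087] w -0.0003347463419866842 gf 0.0
tool x,y,z [-0.9735  0.2286  0.0003] [ 0.2286  0.9735 -0.0002] [-0.0004 -0.0001 -1.    ] j6 0.3331986644541767
turn [-0.0002 -0.0003 -0.0008] shift m [-0.0003  0.0002  0.0007]
turn [-0.0005  0.0003  3.1408] shift m [-0.0003  0.0002  0.0007]
```

```bash
python3 -m inch '0 0 0 0 0 0.0005 1;0 0 0 0 0 0.001 1;0 0 0 0 0 0.001 1'; python3 -m inch '0 0 0 0 0 0.0005 1;0 0 0 0 0 0.001 1;0 0 0 0 0 0.001 1'
```

```text
time: 16.17
eef_pos: [465.1, 48.2, 60.0]
eef_rot: [0.361, 3.121, 0.0]
contact_force: [-0.9, 0.4, 0.3]
grip_width: -0.0
gripper_force: 0.0
time: 16.42
eef_pos: [464.9, 48.3, 59.0]
eef_rot: [-0.36, -3.121, -0.0]
contact_force: [0.2, -0.3, 0.0]
grip_width: -0.006
gripper_force: 0.0
```

```bash
python3 -m inch '0 0 0 0 0 0.0003 1;0 0 0 0 0 0.0007 1;0 0 0 0 0 0.0007 1'; python3 -m inch '0 0 0 0 0 0.0003 1;0 0 0 0 0 0.0005 1;0 0 0 0 0 0.0005 1'
```

```text
time: 16.67
eef_pos: [464.9, 48.3, 58.3]
eef_rot: [-0.36, -3.121, 0.0]
contact_force: [-0.2, -0.1, 0.0]
grip_width: -0.003
gripper_force: 0.0
time: 16.92
eef_pos: [464.9, 48.3, 57.8]
eef_rot: [-0.36, -3.121, -0.0]
contact_force: [0.4, 0.4, 0.3]
grip_width: -0.004
gripper_force: 0.0
```

```bash
python3 -m inch '0 0 0 0 0 -0.003 1;0 0 0 -0.002 -0.004 -0.003 1;0 0 0 -0.002 -0.004 -0.003 1;0 0 0 -0.002 -0.004 -0.002 1;0 0 0 -0.002 -0.004 -0.001 1'; python3 -m inch '0 0 0 0 0 0.0005 1;0 0 0 0 0 0.001 1;0 0 0 0 0 0.001 1'; python3 g.py 466 44 57 1.341|head -1
```

```text
time: 17.33
eef_pos: [466.1, 43.8, 58.9]
eef_rot: [0.361, 3.121, 0.0]
contact_force: [0.4, -0.2, 0.2]
grip_width: -0.0
gripper_force: 0.0
time: 17.58
eef_pos: [465.8, 44.0, 57.7]
eef_rot: [-0.36, -3.121, 0.0]
contact_force: [0.0, 0.1, 0.8]
grip_width: 0.001
gripper_force: 0.1
t 17.5833 pos [465.831   43.9583  57.6702] F [0.0174 0.1176 0.8018] M [-0.0042  0.01   -0.0125] w 0.0007351314327401704 gf 0.05833606934174895
```

```bash
python3 -m inch '0 0 0 0 0 0.0003 1;0 0 0 0 0 0.0005 1;0 0 0 0 0 0.0005 1'; python3 -m inch '0 0 0 0 0 0.0003 1;0 0 0 0 0 0.0005 1;0 0 0 0 0 0.0005 1'
```

```text
time: 17.83
eef_pos: [465.9, 44.0, 57.4]
eef_rot: [-0.36, -3.121, -0.0]
contact_force: [-0.9, 0.2, 1.8]
grip_width: 0.002
gripper_force: 0.9
time: 18.08
eef_pos: [466.0, 44.0, 57.0]
eef_rot: [0.36, 3.121, 0.0]
contact_force: [-0.9, 0.2, 3.4]
grip_width: 0.003
gripper_force: 2.3
```

```bash
python3 -m inch '0 0 0 0 0 0.0003 1;0 0 0 0 0 0.0005 1;0 0 0 0 0 0.0005 1'; python3 -m inch '0 0 0 0 0 0.0003 1;0 0 0 0 0 0.0003 1;0 0 0 0 0 0.0003 1'
```

```text
time: 18.33
eef_pos: [466.0, 44.1, 56.7]
eef_rot: [0.36, 3.121, 0.001]
contact_force: [-2.2, 0.2, 6.6]
grip_width: 0.0
gripper_force: 3.5
time: 18.58
eef_pos: [466.1, 44.2, 56.5]
eef_rot: [0.36, 3.121, 0.001]
contact_force: [-2.9, 1.2, 7.9]
grip_width: 0.003
gripper_force: 4.1
```

```bash
python3 -m inch '0 0 0 0 0 -0.01 1;0 0 0 0 0 -0.02 1;0 0 0 0 -0.024 -0.02 1;0 0 0 0 -0.048 -0.02 1;0 0 0 0 -0.048 -0.018 1'; python3 -m inch '0 0 0 0 0 0.007 1;0 0 0 0 0 0.014 1;0 0 0 0 0 0.014 1;0 0 0 0 0 0.014 1'; python3 g.py 455 -2.7 57 1.341|head -1
```

```text
time: 19.0
eef_pos: [454.9, -5.4, 75.1]
eef_rot: [0.364, 3.119, -0.003]
contact_force: [-0.6, -0.1, -0.5]
grip_width: 0.001
gripper_force: 0.0
time: 19.33
eef_pos: [454.6, -2.2, 59.4]
eef_rot: [-0.359, -3.12, 0.0]
contact_force: [-0.2, -0.1, -1.3]
grip_width: -0.0
gripper_force: 0.0
t 19.3333 pos [454.5652  -2.2126  59.3994] F [-0.1954 -0.1229 -1.3094] M [-0.009   0.034   0.0014] w -0.00012107985095271705 gf 0.0
```

```bash
python3 -m inch '0 0 0 0 0 0.0005 1;0 0 0 0 0 0.001 1;0 0 0 0 0 0.001 1'; python3 -m inch '0 0 0 0 0 0.0005 1;0 0 0 0 0 0.0007 1;0 0 0 0 0 0.0007 1'; python3 -m inch '0 0 0 0 0 0.0003 1;0 0 0 0 0 0.0005 1;0 0 0 0 0 0.0005 1'
```

```text
time: 19.58
eef_pos: [455.2, -2.5, 59.1]
eef_rot: [0.359, 3.121, 0.0]
contact_force: [0.0, 0.3, 0.2]
grip_width: 0.001
gripper_force: 0.0
time: 19.83
eef_pos: [455.2, -2.7, 58.5]
eef_rot: [0.36, 3.121, 0.0]
contact_force: [-0.3, -0.4, 0.8]
grip_width: 0.004
gripper_force: 0.6
time: 20.08
eef_pos: [455.3, -2.8, 58.1]
eef_rot: [0.36, 3.12, 0.0]
contact_force: [-0.5, 1.7, 6.0]
grip_width: 0.001
gripper_force: 2.2
```

```bash
python3 -m inch '0 0 0 0 0 0.0002 1;0 0 0 0 0 0.0002 1;0 0 0 0 0 0.0002 1'; python3 -m inch '0 0 0 0 0 -0.01 1;0 0 0 0 0 -0.02 1;0 0 0 0 0.024 -0.02 1;0 0 0 0 0.048 -0.02 1;0 0 0 0 0.048 -0.018 1'; python3 -m inch '0 0 0 0 0 0.007 1;0 0 0 0 0 0.014 1;0 0 0 0 0 0.016 1;0 0 0 0 0 0.016 1;0 0 0 0 0 0.016 1'; python3 -m inch '0 0 0 0 0 0 1;0 0 0 0 0 0.0005 1;0 0 0 0 0 0.0005 1'
```

```text
time: 20.33
eef_pos: [455.2, -2.8, 57.9]
eef_rot: [0.36, 3.12, 0.0]
contact_force: [-0.9, 0.5, 5.5]
grip_width: 0.003
gripper_force: 2.9
time: 20.75
eef_pos: [468.2, 46.6, 77.3]
eef_rot: [0.356, 3.118, 0.004]
contact_force: [1.4, 0.6, 0.9]
grip_width: 0.002
gripper_force: 0.0
time: 21.17
eef_pos: [465.4, 43.3, 59.3]
eef_rot: [-0.362, -3.12, 0.001]
contact_force: [0.1, -0.2, 0.4]
grip_width: 0.002
gripper_force: 0.0
time: 21.42
eef_pos: [466.1, 43.8, 59.3]
eef_rot: [0.361, 3.121, -0.0]
contact_force: [0.2, 0.1, 0.8]
grip_width: -0.001
gripper_force: 0.0
```

```bash
python3 -m inch '0 0 0 0 0 0.0007 1;0 0 0 0 0 0.0015 1;0 0 0 0 0 0.0015 1'; for i in 1; do python3 -m inch '0 0 0 0 0 0.0003 1;0 0 0 0 0 0.0004 1;0 0 0 0 0 0.0004 1'; done; python3 -m inch '0 0 0 0 0 0.0003 1;0 0 0 0 0 0.0004 1;0 0 0 0 0 0.0004 1';python3 -m inch '0 0 0 0 0 0.0003 1;0 0 0 0 0 0.0004 1;0 0 0 0 0 0.0004 1'
```

```text
time: 21.67
eef_pos: [466.0, 44.0, 57.6]
eef_rot: [0.36, 3.121, -0.0]
contact_force: [-0.1, 0.4, 0.3]
grip_width: -0.0
gripper_force: 0.1
time: 21.92
eef_pos: [466.1, 44.0, 57.4]
eef_rot: [0.36, 3.121, 0.0]
contact_force: [-0.3, -0.7, 1.7]
grip_width: -0.002
gripper_force: 0.9
time: 22.17
eef_pos: [466.1, 44.0, 57.1]
eef_rot: [0.36, 3.121, 0.0]
contact_force: [-0.8, 0.5, 4.5]
grip_width: -0.004
gripper_force: 2.1
time: 22.42
eef_pos: [466.2, 44.1, 56.8]
eef_rot: [0.36, 3.121, 0.001]
contact_force: [-1.5, 1.5, 6.0]
grip_width: 0.001
gripper_force: 3.2
```

```bash
python3 -m inch '0 0 0 0 0 -0.02 1;0 0 0 0 0 -0.05 1;0 0 0 0 0 -0.09 1;0 0 0 0 0 -0.1 1;0 0 0 0 -0.03 -0.1 1'; python3 -m inch '0 0 0 0 -0.04 0 1;0 0 0 0 -0.08 0 1;0 0 0 0 -0.12 0 1;0 0 0 0 -0.16 0 1;0 0 0 0 -0.2 0 1'; python3 -m inch '0 0 0 0 -0.04 0 1;0 0 0 0 -0.08 0 1;0 0 0 0 -0.08 0 1'
python3 - <<'E'
from h import *
S={c:imaging.snapshot(c) for c in("side","top")}
I=[cv2.resize(S[c]["color"][r-38:r+38,x-33:x+33,::-1],None,fx=6,fy=6,interpolation=cv2.INTER_CUBIC) for c,x,r in(("side",303,288),("top",245,230))]
cv2.imwrite("pics/fin.png",np.hstack(I))
E
```

```text
time: 22.83
eef_pos: [463.3, 17.4, 160.1]
eef_rot: [0.352, 3.114, 0.005]
contact_force: [0.5, -0.9, -1.2]
grip_width: 0.001
gripper_force: 0.0
time: 23.25
eef_pos: [412.7, -181.7, 156.2]
eef_rot: [0.36, 3.121, -0.0]
contact_force: [1.8, 0.5, 0.7]
grip_width: 0.003
gripper_force: 0.0
time: 23.5
eef_pos: [394.0, -264.0, 156.3]
eef_rot: [0.371, 3.119, -0.006]
contact_force: [-0.2, 0.7, 0.5]
grip_width: 0.0
gripper_force: 0.0
```

View pics/fin.png

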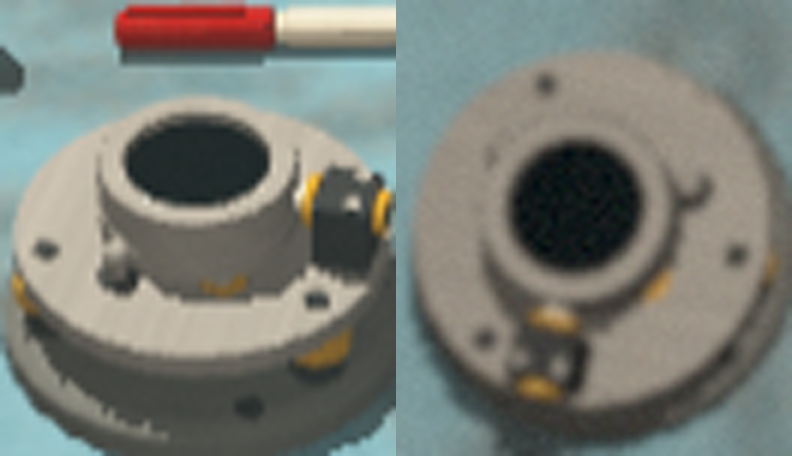

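Run:
```python
from h import *
np.set_printoptions(precision=2,suppress=True)
S={c:imaging.snapshot(c) for c in("side","top")};E={}
for c,(x,y) in {"side":(303,277),"top":(242,226)}.items():
    im=S[c]["color"][y-22:y+23,x-28:x+29];g=(cv2.cvtColor(im,cv2.COLOR_RGB2HSV)[...,2]<70).astype(np.uint8)
    n,l,st,ce=cv2.connectedComponentsWithStats(g);k=1+np.argmax(st[1:,4]*(np.hypot(*(ce[1:]-[28,22]).T)<12));E[c]=(ce[k]+[x-28,y-22]);print(c,E[c],st[k])
    a=[E[c][1]/480,E[c][0]/640];
    for z in (55,56): 
        p=atz(S[c],a,z);d=p[:2]-[480.4,15.3];print(z,p,"stand xy",d[0]*.974-d[1]*.228,d[0]*.228+d[1]*.974)
f=lambda c:ray(S[c],[E[c][1]/480,E[c][0]/640]);print(tri(f("side"),f("top")))
```

```text
side [302.4  276.73] [ 16  15  24  14 252]
55 [481.76  14.48  55.  ] stand xy 1.5095558428192706 -0.4918807161923161
56 [481.65  15.72  56.  ] stand xy 1.1183521501664797 0.6975218576244286
top [241.41 226.08] [ 17  12  22  21 366]
55 [483.    16.57  55.  ] stand xy 2.242639129176486 1.8336888917865917
56 [482.78  16.41  56.  ] stand xy 2.062367218192562 1.6231609646998661
(array([482.1 ,  16.33,  56.63]), np.float64(1.0482675444628287))
```

```bash
python3 -m inch '0 0 0 0 0 0 1;0 0 0 0 0 0 1;0 0 0 0 0 0 1'; python3 -c "
from cell import job_done;print(job_done())"
```

```text
time: 23.95
eef_pos: [395.8, -256.8, 156.4]
eef_rot: [-0.357, -3.121, -0.0]
contact_force: [-0.0, 1.4, 0.8]
grip_width: -0.001
gripper_force: 0.0
the job is handed in; nothing more can be done
None
```

I handed the job in at about 24 s. The flat sits face up in the stand and was pressed with 6 to 8 N on the rim over each pad without any rocking felt. I inferred that it bears on both balls from the plunger and the final images, and did not measure it directly; the judge's result was not shown.

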